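Slide the base plate out to its red line

ROBOT

A 6-joint arm with a two-finger parallel gripper is mounted at the origin on the work surface. World frame = base frame: x ahead of the robot, y to its left, z up, the work surface at z = 0. Lengths are in m, angles in rad, forces in N, time in s.
With the tool pointing down it reaches from about 0.3 to 0.775 m from the base axis. Payload 14.6 kg.
Tool frame: the origin (TCP) lies at the very end of the fingers, on their centre line; the grasp point (between the pads) lies 19 mm behind it; z points along the fingers, y is the line along which they close (so a half turn about z gives the same grasp; the last joint's range is limited). The gripper opens to 94 mm and grips with 3 to 60 N. Pads are 16 mm wide; open, the fingers measure 119 mm over their backs; the gripper's body (75 mm by 177 mm) begins 78 mm behind the grasp point.
Start: joints at [-1.241, 0.3, 1.521, -0, 1.321, -0.067], TCP at [0.213, -0.507, 0.205] pointing down, gripper open.
Joint ranges: [-3.03, 3.03], [-0.79, 2.21], [0.23, 2.52], [-1.04, 4.18], [0, 3.07], [-2.55, 2.55]. Speed limits (rad/s): [2.22, 2.22, 2.57, 3.14, 3.14, 3.14].

INTERFACE

Orientations are given as [roll, pitch, yaw] about the fixed x, y, z axes, in that order (R = Rz(yaw) Ry(pitch) Rx(roll)).
In Python, from station import ctrl gives the robot as it stands.
- The arm moves only by the shell command python3 -m pendant 'ROWS' [OPENING] [FORCE]. ROWS is JSON, a list of rows, each a list of 2 entries, a list of its own where there are three numbers: the shift along the world's x, y, z in cm, then the turn about the world's z in rad. A call has 1 to 20 rows; each row shifts and turns the commanded pose from where the row before left it; what a row does not reach is not made up. A row lasts 1/12 s, in which the tool goes at most 41.7 mm and 7.16 degrees, less where a joint would pass 70% of its speed; a pose out of reach is approached as far as the arm can. A call is refused whole if a number of a shift passes 4.17 or a number of a turn 0.125, either way. A call with a gripper value outside its range is refused whole. OPENING is the opening, from 0 (shut) to 1 (fully open), set as the call begins (- or left out, the last holds). The fingers move at their own pace and stop on an object; FORCE is the grip in N (left out, the last holds). Time passes only in rows, so rows that do not move let the fingers close. It gives the time, the measured TCP pose, the force, the opening and the grip force at its end, in the units of the state.
- ctrl.get_obs(): the state, without advancing time (a new reading comes with each control period).
- ctrl.camera(name): name is "scene" or "top"; returns a dict with "color" (480x640x3 uint8, red, green, blue), "intrinsics" (3x3 intrinsics, pixels), "camera_from_world" (4x4, takes a point from world to camera coordinates). Camera axes: x right, y down, z forward; pixel columns grow to the right and rows downward; lengths in m; the calibration is good to about 2 mm. A picture is of the moment at which its call begins. There is no depth.
- ctrl.hand_in(): hands the job in; it is judged then, once.
The state is a dict: "time_s": time; "qpos": joint angles; "joint_vel": joint speeds; "tau": joint torques, N m; "ee_pos": TCP position; "eef_rot": TCP orientation; "force": force on the tool from outside, world axes, zero at the start; "moment": the same for the moment, N m; "grip_width": finger opening in m; "grip_force": force on a finger pad.
Only numpy, scipy, OpenCV 4.12 (cv2) and the standard library are available. Lean on these libraries where they do the work, as an engineer would, in place of code of your own. Each camera call takes 0.05 s, during which the arm holds its last target. There are 200 camera calls.

TASK

The steel base plate with the red line is next to be drilled: with the fingertips, push it flat along the wooden board towards the blue edge until it sticks out so far that the red line lies right above that edge, along it for its whole length, and then take the hand away. Only push it, never pick it up or let it tip off, and leave the plain plate and everything else where it is.

Things in the scene. Friction and masses are not known exactly. Their poses are not given: they have to be found in the camera images.
- plate: the plate to push: flat bright steel, 110 (its x) x 96 (its y) x 6 mm thick, about 0.45 kg, four black dots (holes) near its corners and one red line 5 mm wide right across its width. Origin at the centre of the underside; its x axis points to the end with the red line, which is the end that faces the blue edge at the start; z up. It lies loose and flat on the board
- line (a point): the middle of the red line, on the plate's top face: 25 mm from the plate's centre towards its x end, so 30 mm from that end face and 80 mm from the opposite end face. Axes as the plate's
- edge (a point): the middle of the board's blue edge, at the level of the board's top face (40 mm above the bench). The board is fixed, light wood, 200 (x) x 380 (y) x 40 mm high; its x axis points square out of the blue edge, roughly away from the robot, y runs along the edge, z up. Beyond the edge is free air above the bench
- other: a plain steel plate of the same size without a red line, lying on the same board beside the other one, left or right of it; leave it alone. Origin at the centre of the underside
- nipple: brass pipe nipple, 23 mm across, 36 mm tall, standing on the board between the two plates; origin at the centre of its foot
- coupling: black plastic pipe coupling (open ring), 76 mm across, 50 mm tall, standing on the bench left of the board; origin at the centre of its foot
- tin: green tin with a white label, 80 mm across, 100 mm tall, on the bench left of the board; origin at the centre of its foot
- tape: yellow ring (roll of tape), 100 mm across, 25 mm high, lying on the bench right of the board; origin at the centre of its underside
- wrench: spanner, 200 mm long, lying on the bench beyond the board; origin under its middle, x along it
- screwdriver: screwdriver, 200 mm long, lying on the bench right of the board; origin under its middle, x along it

How it is judged:
At the end, for the whole second after the job is handed in: the middle of the red line is within 6 mm of the board's blue edge, seen from above, and within 142 mm of the edge's middle (the whole line is over the edge); the line is parallel to the edge within 0.12 rad (7 degrees); the plate lies flat on the board, at rest (x of line in the frame of edge between -0.006 and 0.006 m and y of line in the frame of edge between -0.142 and 0.142 m and angle between the y axis of line and the y axis of edge, either way round below 0.12 rad and angle between plate's own z axis and vertical below 0.05 rad and z of line in the frame of edge between 0.002 and 0.01 m and linear speed of plate below 0.01 m/s); the robot touches nothing.
It fails at once if the plate with the red line is lifted or tipped (raised more than 12 mm off the board, or tilted more than 0.2 rad) (z of line in the frame of edge above 0.018 m or z of plate in the frame of edge above 0.012 m or angle between plate's own z axis and vertical above 0.2 rad).
It fails at once if the plain plate or another thing on the board or bench is moved more than 12 mm (distance of any of other, nipple, coupling, tin, tape, wrench, screwdriver from where it was at the start of the episode above 0.012 m).
It also fails if it takes over 42 s, if anything falls off the work surface, if the arm or the gripper's body presses on something with over 40 N, if the wrist force passes 120 N, or if a joint passes its speed limit or range.

## Working session

There is one attempt and no reset: what is moved stays moved. The work goes in short steps, Python scripts to look and compute and a shell command to move; the robot and the scene stay as the last step left them, time stands still between calls to the robot, and variables do not carry over. Pictures are saved under pics/ and viewed, at most 10 in all, crops included, and the job is handed in when it is done.

```bash
mkdir -p pics; cat > h.py <<'E'
import numpy as np,cv2
from station import ctrl
def snap(n,f):
    c=ctrl.camera(n); cv2.imwrite(f,cv2.cvtColor(c["color"],cv2.COLOR_RGB2BGR)); np.savez("cal_"+n,K=c["intrinsics"],T=c["camera_from_world"]); return c
def w(n,u,v,z):
    d=np.load("cal_"+n+".npz");K,T=d["K"],d["T"];R,t=T[:3,:3],T[:3,3]
    r=R.T@np.linalg.solve(K,[u,v,1]);o=-R.T@t
    return o+r*(z-o[2])/r[2]
E
python3 - <<'E'
from h import *
snap("top","pics/top1.png");snap("scene","pics/scene1.png")
print(np.load("cal_top.npz")["T"])
E
```

```text
[[-0.00837655 -0.99984297 -0.01561622  0.00861133]
 [-0.99436018  0.00997972 -0.10558519  0.61597936]
 [ 0.10572445  0.0146437  -0.99428764  1.010841  ]
 [ 0.          0.          0.          1.        ]]
```

View pics/top1.png

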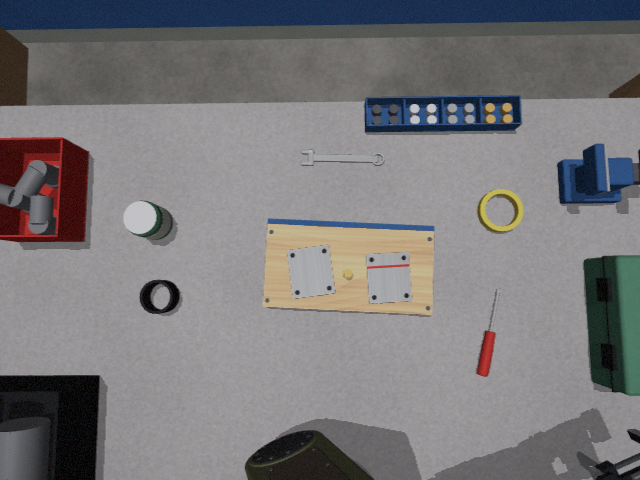

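View pics/scene1.png

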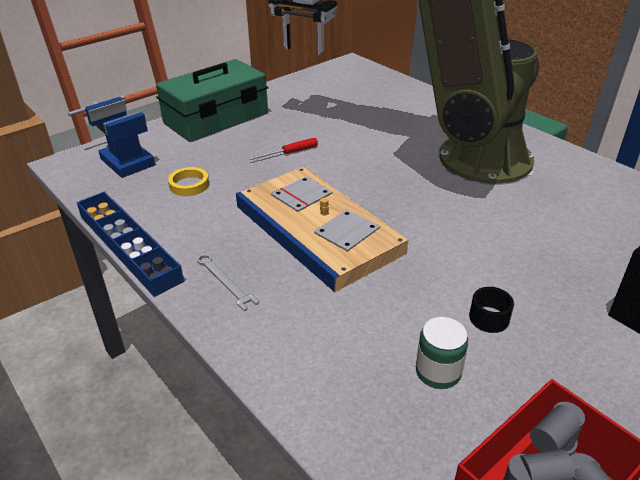

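The top view shows the board spanning (265–434, 220–315) with its blue edge along the top. The red-line plate is on the right at about (389,278), the plain plate on the left at (311,271), and the nipple at (348,274). I'll enlarge the board next.

```bash
python3 - <<'E'
from h import *
i=cv2.imread("pics/top1.png")[212:322,258:442]
cv2.imwrite("pics/crop1.png",cv2.resize(i,None,fx=4.3,fy=4.3,interpolation=cv2.INTER_CUBIC))
E
```

```text
(no output)
```

View pics/crop1.png

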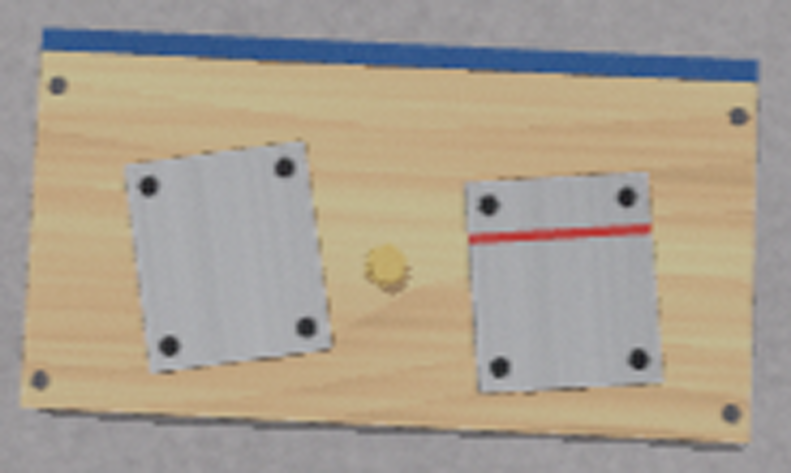

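```bash
python3 - <<'E'
from h import *
d=np.load("cal_top.npz");print("cam",-d["T"][:3,:3].T@d["T"][:3,3])
q=lambda u,v,z:w("top",258+u/4.3-.4,212+v/4.3-.4,z)[:2]
n=np.linalg.norm
A,B,a,b,C,D=[q(*p,.04) for p in[(43,30),(758,60),(42,52),(757,80),(22,408),(748,443)]]
print("len",n(A-B),"depth outer",n(A-C),n(B-D),"inner",n(a-C),n(b-D))
for p in(A,B,a,b,C,D):print(p.round(4))
P=[q(*p,.046) for p in[(466,183),(648,173),(662,382),(481,394)]]
print("plate",np.round(P,4),[n(P[i]-P[i-1]).round(4) for i in range(4)])
L=[q(*p,.046) for p in[(469,239),(651,229)]];print("line",np.round(L,4))
print("plain",np.round([q(*p,.046) for p in[(303,142),(331,348)]],4),"nip",q(388,262,.076))
ang=lambda p,q:np.arctan2(-(q-p)[0],(q-p)[1])
print("yaw board",ang(B,A),"plate",ang(L[1],L[0]),ang(P[2],P[3]))
print(ctrl.get_obs()["ee_pos"],ctrl.get_obs()["eef_rot"],ctrl.get_obs()["time_s"])
E
```

```text
cam [ 0.50570687 -0.01233978  1.07023948]
len 0.3792518808534618 depth outer 0.19930475383703022 0.2001731108927791 inner 0.1874866089355206 0.18950328582490344
[0.6556 0.1252]
[ 0.6355 -0.2536]
[0.6438 0.1256]
[ 0.6249 -0.2527]
[0.4565 0.1353]
[ 0.4357 -0.2415]
plate [[ 0.5715 -0.0977]
 [ 0.5759 -0.1928]
 [ 0.4676 -0.1969]
 [ 0.4622 -0.1034]] [np.float64(0.1095), np.float64(0.0952), np.float64(0.1083), np.float64(0.0937)]
line [[ 0.5423 -0.0987]
 [ 0.5466 -0.1935]]
plain [[ 0.5939 -0.0127]
 [ 0.4864 -0.0261]] nip [ 0.52992845 -0.05505149]
yaw board -0.05285367980476677 plate 0.045896239307415286 0.057864631996354096
[ 0.21247668 -0.50703606  0.20493524] [-3.14054139e+00 -7.93265987e-05  3.96817260e-01] 0.1
```

The board depth measures 200 mm and the plate 110 × 95 mm, so the blue strip's outer rim is the edge. The line is about 96 mm short of it, and the plate needs turning by about -0.10 rad. I'll push with both fingertips on the rear face, keeping the tool aligned with the board (yaw -0.053).

```bash
python3 -m pendant '[[[1.8,3.0,0],-0.1125],[[1.8,3.0,0],-0.1125],[[1.8,3.0,0],-0.1125],[[1.8,3.0,0],-0.1125],[[1.8,3.0,0],0],[[1.8,3.0,0],0],[[1.8,3.0,0],0],[[1.8,3.0,0],0],[[1.8,3.0,0],0],[[1.8,3.0,0],0],[[1.8,3.0,-1],0],[[1.8,2.8,-2],0],[[0.4,0,-3.0],0],[[0,0,-3],0],[[0,0,-2],0],[[0,0,0],0],[[0,0,0],0]]' 0.62
python3 -c "
from h import *
c=snap('scene','pics/s2.png');i=cv2.imread('pics/s2.png')[120:320,190:430];cv2.imwrite('pics/s2c.png',cv2.resize(i,None,fx=3,fy=3));print(ctrl.get_obs()['force'])"
```

```text
time_s: 1.52
ee_pos: [0.4323, -0.1491, 0.0953]
eef_rot: [-3.141, 0.002, -0.053]
force: [1.0, -0.0, 1.3]
grip_width: 0.058
grip_force: 0.0
[-0.02156254 -0.1469664   0.76343284]
```

View pics/s2c.png

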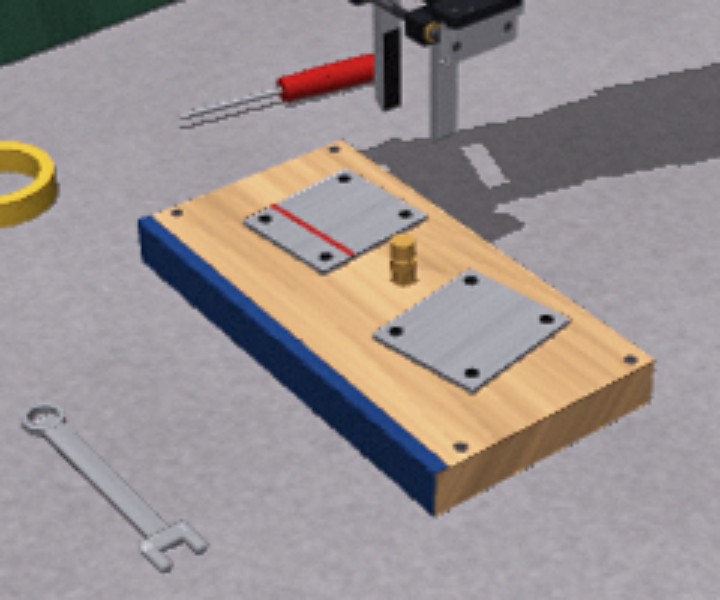

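The fingers are behind the plate at crop (390,90) and (445,125), lined up with its rear face. I'll lower them and push.

```bash
python3 -m pendant '[[[0,0,-1.5],0],[[0,0,-1.5],0],[[0,0,-1.5],0],[[0,0,-0.75],0],[[0,0,0],0],[[0,0,0],0]]'
python3 -m pendant '[[[0.5,-0.026,0],0],[[0.5,-0.026,0],0],[[0.5,-0.026,0],0],[[0.5,-0.026,0],0],[[0.3,-0.016,0],0],[[0.3,-0.016,0],0],[[0.3,-0.016,0],0],[[0.3,-0.016,0],0],[[0.3,-0.016,0],0],[[0.3,-0.016,0],0],[[0.3,-0.016,0],0],[[0.3,-0.016,0],0],[[0.3,-0.016,0],0],[[0.3,-0.016,0],0],[[0,0,0],0]]'
```

```text
time_s: 2.07
ee_pos: [0.4331, -0.1496, 0.044]
eef_rot: [3.141, -0.001, -0.053]
force: [0.0, 0.4, 0.9]
grip_width: 0.0585
grip_force: 0.0
time_s: 3.32
ee_pos: [0.4828, -0.1518, 0.0429]
eef_rot: [-3.141, 0.001, -0.053]
force: [-2.2, -0.4, 1.5]
grip_width: 0.0583
grip_force: 1.0
```

```bash
python3 -m pendant '[[[0.3,-0.016,0],0],[[0.3,-0.016,0],0],[[0.3,-0.016,0],0],[[0.3,-0.016,0],0],[[0.3,-0.016,0],0],[[0.3,-0.016,0],0],[[0.3,-0.016,0],0],[[0.3,-0.016,0],0],[[0.3,-0.016,0],0],[[0.3,-0.016,0],0],[[0.3,-0.016,0],0],[[0.3,-0.016,0],0],[[0.3,-0.016,0],0],[[0.3,-0.016,0],0],[[0.3,-0.016,0],0],[[0.3,-0.016,0],0],[[0.3,-0.016,0],0],[[0.2,-0.01,0],0],[[0,0,0],0],[[0,0,0],0]]'
python3 -c "
from h import *
snap('top','pics/t3.png');i=cv2.imread('pics/t3.png')[200:320,258:442];cv2.imwrite('pics/t3c.png',cv2.resize(i,None,fx=4.3,fy=4.3,interpolation=cv2.INTER_CUBIC))"
```

```text
time_s: 4.98
ee_pos: [0.5356, -0.1547, 0.0429]
eef_rot: [-3.142, -0.0, -0.053]
force: [-2.3, -0.2, 0.8]
grip_width: 0.0581
grip_force: 1.0
```

View pics/t3c.png

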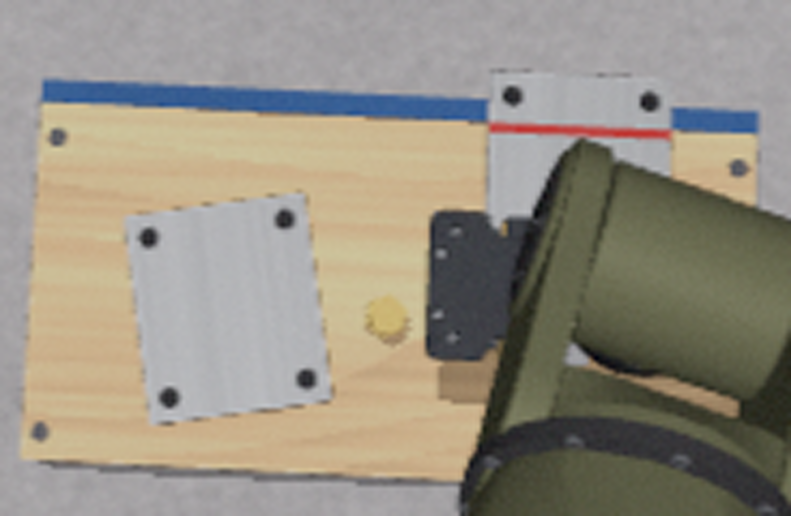

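The plate is now square to the edge. The red line runs from crop (489,128) to (671,134), and the edge rim from (43,80) to (758,111).

```bash
python3 - <<'E'
from h import *
q=lambda u,v,z:w("top",258+u/4.3-.4,200+v/4.3-.4,z)[:2]
A,B=q(43,80,.04),q(758,111,.04)
y=(A-B)/np.linalg.norm(A-B);x=np.array([y[1],-y[0]])
for p in[(489,128),(671,134)]:
  r=q(*p,.046)-(A+B)/2;print(r@x,r@y)
for p in[(490,71),(671,80)]: print("front",(q(*p,.046)-(A+B)/2)@x)
t=ctrl.get_obs()["ee_pos"][:2]-(A+B)/2;print("tcp",t@x)
E
```

```text
-0.01603647824849899 -0.04759591308534887
-0.015008192293256315 -0.1430490585965901
front 0.014267041677116525
front 0.013625729900850111
tcp -0.10546400175249698
```

The line is 15.7 mm short of the edge, and the front face agrees at 16 mm. I'll push the rest slowly, back off and look again.

```bash
python3 -m pendant '[[[0.2,-0.01,0],0],[[0.2,-0.01,0],0],[[0.2,-0.01,0],0],[[0.2,-0.01,0],0],[[0.2,-0.01,0],0],[[0.2,-0.01,0],0],[[0.15,-0.008,0],0],[[0.1,-0.005,0],0],[[0.1,-0.005,0],0],[[0,0,0],0],[[0,0,0],0],[[0,0,0],0]]'
python3 -m pendant '[[[-0.5,0.026,0],0],[[-1,0.052,0],0],[[-1.5,0.08,0],0],[[0,0,1.5],0],[[0,0,3],0],[[0,0,4],0],[[0,0,4],0],[[-2,-3,0],0],[[-2,-3.5,0],0],[[-2,-3.5,0],0],[[-2,-3.5,0],0],[[-2,-3.5,0],0],[[-2,-3.5,0],0],[[0,0,0],0]]'
python3 -c "
from h import *
snap('top','pics/t4.png');i=cv2.imread('pics/t4.png')[200:320,258:442];cv2.imwrite('pics/t4c.png',cv2.resize(i,None,fx=4.3,fy=4.3,interpolation=cv2.INTER_CUBIC))"
```

```text
time_s: 6.03
ee_pos: [0.5512, -0.1555, 0.0429]
eef_rot: [3.142, -0.0, -0.053]
force: [-1.1, 0.2, -0.6]
grip_width: 0.0585
grip_force: 0.8
time_s: 7.2
ee_pos: [0.3979, -0.3637, 0.1681]
eef_rot: [3.14, -0.001, -0.058]
force: [0.5, 0.5, -0.7]
grip_width: 0.0581
grip_force: 0.0
```

View pics/t4c.png

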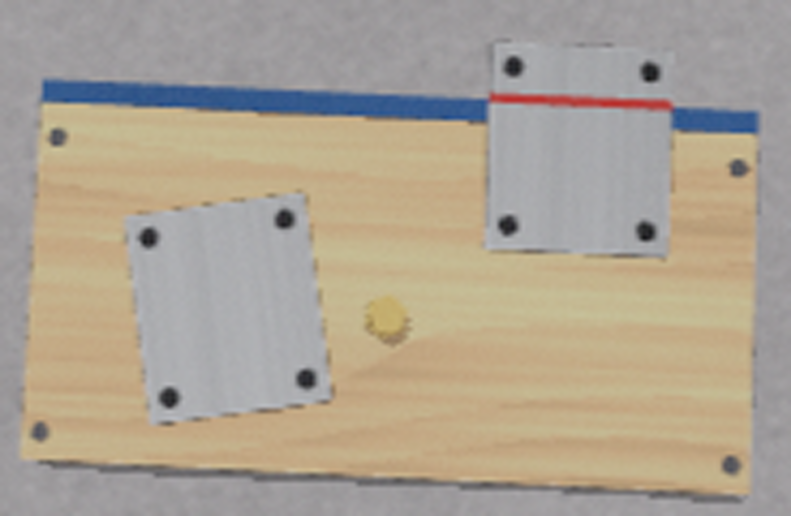

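The line now runs from crop (490,98) to (671,105), the rear corners are at (485,248) and (665,257), and the front corners at (492,42) and (672,50). The plain plate and the nipple haven't moved.

```bash
python3 - <<'E'
from h import *
q=lambda u,v,z:w("top",258+u/4.3-.4,200+v/4.3-.4,z)[:2]
A,B=q(43,80,.04),q(758,111,.04)
y=(A-B)/np.linalg.norm(A-B);x=np.array([y[1],-y[0]])
for p in[(490,98),(671,105),(492,42),(672,50),(485,248),(665,257)]:
  r=q(*p,.046)-(A+B)/2;print((r@x).round(4),(r@y).round(4))
E
```

```text
-0.0001 -0.0476
0.0003 -0.1427
0.0298 -0.0476
0.0296 -0.1425
-0.0793 -0.0477
-0.0797 -0.1415
```

The line is within 1 mm of the edge and parallel to it, and the hand is clear, so I'm handing in.

```bash
python3 -c "
from station import ctrl
print(ctrl.hand_in())"
```

```text
the job is handed in; nothing more can be done
None
```

The plate's red line lies over the blue edge, within 1 mm and parallel to it by my last camera measurement; the hand is clear, and the job is handed in, though no verdict came back.

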